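# Jack up a microscope plate to free its isolation feet

### The arm

A 7-joint arm with a two-finger parallel gripper is mounted at the origin on the work surface. World frame = base frame: x ahead of the robot, y to its left, z up, the work surface at z = 0. Lengths are in m, angles in rad, forces in N, time in s.
With the tool pointing down it reaches from about 0.4 to 0.9 m from the base axis. Payload 5.5 kg.
Tool frame: the origin (TCP) lies midway between the tips of the shut fingers; the grasp point (between the pads) lies 19 mm behind it (manip.grip_depth is the distance from the TCP to the grasp point, in m); z points along the fingers, x is the direction in which the jaws open and shut, and the axes are right-handed (so a half turn about z gives the same grasp; the last joint's range is limited). The gripper opens to 92 mm and grips with 3 to 60 N. Pads are 19 mm wide; open, the fingers measure 130 mm over their backs; the gripper's body (75 mm by 190 mm) begins 47 mm behind the grasp point.
Start: joints at [1.388, 0.501, -0.427, 1.55, 0.221, 1.138, -0.21], TCP at [0.28, -0.586, 0.227] pointing down, gripper open.
Joint ranges: [-2.88, 2.88], [-0.31, 2.03], [-1.54, 1.56], [0.2, 2.42], [-1.41, 4.55], [0.19, 2.02], [-2.57, 2.57]. Speed limits (rad/s): [2.57, 2.57, 3.14, 3.14, 3.14, 3.14, 3.14].

### API

Orientations are given as a unit quaternion [x, y, z, w].
In Python, from bench import manip, effector, viewer gives the robot as it stands. Calls block until the motion is done:
- manip.move_pose(position, orientation): joint-space move of the TCP to a pose.
- manip.servo_line(position, ori=None, vel=0.15): straight line of the TCP; ori=None keeps the orientation; vel is the mean speed in m/s.
- manip.movej(angles): joint-space move.
- effector.open_jaws() and effector.close(f_grip=None): open the fingers fully, or close them until they stop; f_grip is the grip in N (None keeps the last).
- manip.sleep(seconds).
- manip.solve_ik(position, orientation): joint angles nearest the present ones, or None.
- viewer.get_image(name): name is "side" or "top"; returns the picture (400x640x3 uint8, red, green, blue); there is no depth.
- viewer.get_calibration(name): a dict with "vfov" (degrees; the focal length in pixels is half the picture's height over the tangent of half this angle, whatever the lens; pixels are square), "cx", "cy" (the principal point, pixels), "dist_coeffs" ([k1, k2, p1, p2, k3] as OpenCV has them; the pictures are not rectified), "eye" and "attitude" of the camera in the world. Camera axes: x right, y down, z forward; pixel columns grow to the right and rows downward; lengths in m; the calibration is good to about 2 mm. A picture is of the moment at which its call begins. get_calibration takes no time and is no camera call.
A pose or a line that the arm cannot do raises manip.PlanningError and nothing moves.
- manip.hand_in(): hands the job in, once; it reports no verdict.
Readings, each from a call of its own:
- manip.current_clock(): time.
- manip.current_q(): joint angles.
- manip.current_joint_velocities(): joint speeds.
- manip.current_tau(): joint torques, N m.
- manip.current_tool_pos(): TCP position.
- manip.current_tcp_rot(): TCP orientation.
- manip.current_force(): force on the tool from outside, world axes, zero at the start.
- manip.current_wrist_torque(): the same for the moment, N m.
- manip.current_finger_gap(): finger opening in m.
Only numpy, scipy, OpenCV 4.12 (cv2) and the standard library are available. Lean on these libraries where they do the work, as an engineer would, in place of code of your own. Each camera call takes 0.05 s, during which the arm holds its last target.

### The job

The rubber feet on the jack side of the microscope's isolation plate have to be changed. Slide the jack along its rail until its saddle is centred under the lift pad of the red lug, then pump the handle until both feet on that side hang at least 8 mm clear of the bench, and finish at the bottom of the last stroke, still holding the handle fully down, so that its spring cannot throw it up while a colleague pulls the old feet out. Let the jack do all the lifting: do not touch the microscope or its plate with the robot, and leave the other things on the bench where they are.

Things in the scene. Friction and masses are not known exactly. Their poses are not given: they have to be found in the camera images.
- jack_rail: Fixed guide rail on the bench: dark steel sole plate 400 x 60 mm, centred 12 mm to +y of the origin, black stops 26 mm high at its ends. Origin on the bench at mid length, right below the line along which the saddle travels; x along the rail away from the robot, y towards the pump handle, z up. The microscope plate stands on its -y side.
- carriage (a joint): Slide of the jack carriage along the rail's x, m: 0 at the end nearest the robot, 0.22 at the far end. Stays where left; about 4 N moves it. Its grey plate (150 x 82 mm, top 36 mm above the bench) carries the blue jack body (56 mm along the rail, 66 mm across, top 58 mm above the bench) and the black push knob.
- push_knob (a point): Point on the axis of the upright black knob on the carriage, for sliding it: 24 mm in diameter here, its top 14 mm above this point, 88 mm above the bench. It stands 68 mm towards the robot from the saddle along the rail and 22 mm to the handle side of the rail's x axis.
- saddle (a point): Centre of the top face of the jack's round steel saddle, 36 mm in diameter, on the ram; 73 to 76 mm above the bench at the start. A yellow line across the top of the blue jack body marks its place along the rail.
- jack_ram: The jack's ram with the saddle, rising straight up by at most 40 mm. Origin 6 mm below the saddle's top face. Each full stroke of the handle raises it about 8 mm (the first up to 14 mm), a little less under load; it stays up during the handle's return. Let the handle come fully up between strokes: one begun from lower may lift nothing.
- pump_lever (a joint): Angle of the pump handle, rad: 0 with the handle up, 0.5 fully down on its stop. Pressing down pumps the ram up; a spring brings the handle back up when it is let go (about 2 N at the grip). Pressing takes 8 to 15 N at the grip.
- handle_hinge (a point): Centre of the pump handle's hinge on the carriage, 45 mm to the handle side of the saddle's axis and 40 mm above the bench; the hinge axis is parallel to the rail's x axis.
- handle_grip (a point): Point on the centreline of the grip, 160 mm from the hinge. The handle is a straight bar, 205 mm from hinge to tip, square to the rail, pointing to its +y side; it rises 0.6 rad above the horizontal when up and still 0.1 rad when fully down. The ribbed black rubber grip, 24 mm in diameter, covers the outer 105 mm.
- pump_handle: The pump handle's bar. Origin at its hinge, y axis along the bar towards the grip.
- microscope: Grey microscope bolted to a 300 x 300 x 20 mm aluminium plate on four rubber feet (48 mm dia; plate top 90 mm, eyepieces 470 mm above the bench), 5 kg in all, loose. Origin on the bench under the plate's centre, x about along the rail, y towards the jack. A red lug, 40 mm wide, on the plate sticks out 55 mm towards the jack at 90 to 102 mm height; a white line marks its middle.
- lift_point (a point): Centre of the underside of the lift pad, a steel disc 30 mm in diameter and 6 mm thick under the red lug: 84 mm above the bench at the start. The saddle belongs under it; along the rail it lies 45 to 160 mm beyond the saddle at the start, across the rail within about 5 mm.
- foot_near (a point): Centre of the underside of the rubber foot on the jack side that is nearer to the robot; on the bench (height 0) at the start.
- foot_far (a point): Centre of the underside of the other foot on the jack side, farther from the robot; on the bench at the start.
- pivot_near (a point): Centre of the underside of the foot on the side away from the jack, nearer to the robot. The plate tips about this one and the next.
- pivot_far (a point): Centre of the underside of the other foot on the side away from the jack.
- spare_foot_a: New rubber foot waiting upright on the bench, 48 mm in diameter, 82 mm high with its stud. Origin under its centre.
- spare_foot_b: A second new rubber foot, the same. Origin under its centre.
- slide_box: Wooden slide box, 100 x 180 x 30 mm, lying on the bench. Origin under its centre.
- petri_dish: Covered glass dish, 94 mm in diameter, 20 mm high. Origin under its centre.
- rock_specimen: Dark rock specimen, about 70 mm across, 38 mm high. Origin under its centre.
- eyepiece: Spare black eyepiece standing on end, 36 mm in diameter, 46 mm high. Origin under its centre.
- cleaner_bottle: Small bottle with a blue cap, 44 mm in diameter, 110 mm high. Origin under its centre.

How it is judged:
By the outcome, as a careful person would: the job done as asked, in the order asked, and still so for the second after the job is handed in, while the arm keeps its last pose, push and grip.
It also fails if it takes over 59 s, if anything falls off the work surface, if the arm or the gripper's body presses on something with over 40 N, if the wrist force passes 120 N, or if a joint passes its speed limit or range.

## Working session

There is one attempt and no reset: what is moved stays moved. The work goes in short steps, each a Python script; the robot and the scene stay as the last script left them, time stands still between calls to the robot, and variables do not carry over. Pictures are saved under pics/ and viewed, and the job is handed in when it is done.

```bash
ls; mkdir -p pics
cat > h.py <<'E'
import numpy as np, cv2
from bench import manip, effector, viewer
def snap(n,f):
    im=viewer.get_image(n); cv2.imwrite('pics/'+f+'.png',im[:,:,::-1]); return im
E
python3 - <<'E'
from h import *
for n in('side','top'):
    snap(n,n+'0'); print(viewer.get_calibration(n))
print(manip.current_clock(),manip.current_tcp_rot(),manip.current_force(),manip.current_finger_gap())
E
```

```text
pics
{'vfov': 51.79978597621745, 'cx': 316.2412484432668, 'cy': 202.33229687408618, 'dist_coeffs': array([0.02545252, 0.        , 0.        , 0.        , 0.        ]), 'eye': array([0.21120832, 0.65309566, 1.00276461]), 'attitude': array([-0.2458451 ,  0.90473965, -0.3355969 ,  0.09154818])}
{'vfov': 45.69325780484073, 'cx': 325.53593876904375, 'cy': 195.23830705843397, 'dist_coeffs': array([-0.14257607,  0.        ,  0.        ,  0.        ,  0.        ]), 'eye': array([0.48280953, 0.00937544, 1.56710611]), 'attitude': array([ 0.71255931, -0.70098649,  0.01684089, -0.02436319])}
0.1 [ 8.45920012e-01 -5.33309081e-01 -7.26847145e-04 -4.78970494e-04] [ 0.78700826  0.07406695 -0.20059529] 0.09141827853101897
```

View pics/side0.png

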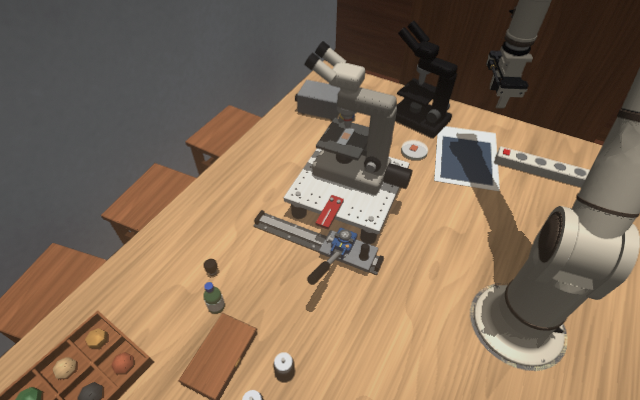

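View pics/top0.png

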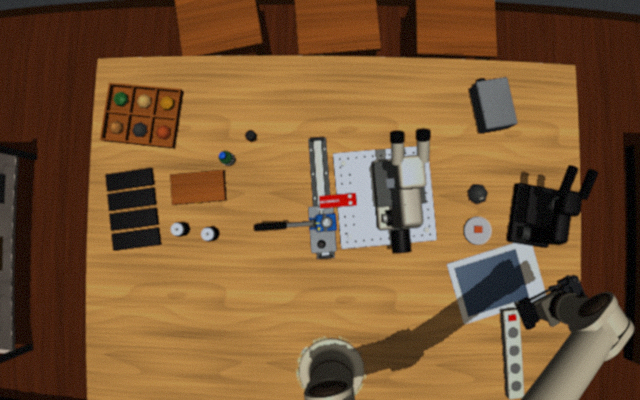

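The side view has the jack at about (345,240) with the red lug at (330,210). The top view has the rail at x≈320 px, rows 140–257, and the lug at (338,200). I'll zoom in on both.

```bash
cat >> h.py <<'E'
from scipy.spatial.transform import Rotation as R
def cam(n):
    c=viewer.get_calibration(n); f=200/np.tan(np.radians(c['vfov']/2))
    K=np.array([[f,0,c['cx']],[0,f,c['cy']],[0,0,1]]); return K,np.array(c['dist_coeffs']),np.array(c['eye']),R.from_quat(c['attitude']).as_matrix()
def ray(n,uv):
    K,d,e,A=cam(n); p=cv2.undistortPoints(np.array([[uv]],float),K,d)[0,0]
    v=A@np.array([p[0],p[1],1]); return e,v/np.linalg.norm(v)
def onplane(n,uv,z):
    e,v=ray(n,uv); return e+v*(z-e[2])/v[2]
def tri(uvs,uvt):
    e1,v1=ray('side',uvs); e2,v2=ray('top',uvt)
    s=np.linalg.lstsq(np.c_[v1,-v2],e2-e1,rcond=None)[0]
    a=e1+s[0]*v1;b=e2+s[1]*v2; return (a+b)/2,np.linalg.norm(a-b)
def proj(n,P):
    K,d,e,A=cam(n); Pc=(np.atleast_2d(P)-e)@A
    return cv2.projectPoints(Pc,np.zeros(3),np.zeros(3),K,d)[0][:,0]
def crop(im,x,y,w,h,s,f):
    cv2.imwrite('pics/'+f+'.png',cv2.resize(im[y:y+h,x:x+w,::-1],None,fx=s,fy=s,interpolation=cv2.INTER_CUBIC))
E
python3 - <<'E'
from h import *
s=cv2.imread('pics/side0.png')[:,:,::-1];t=cv2.imread('pics/top0.png')[:,:,::-1]
crop(s,240,180,160,115,5,'s0z'); crop(t,240,130,130,135,4.4,'t0z')
E
```

```text
(no output)
```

View pics/s0z.png

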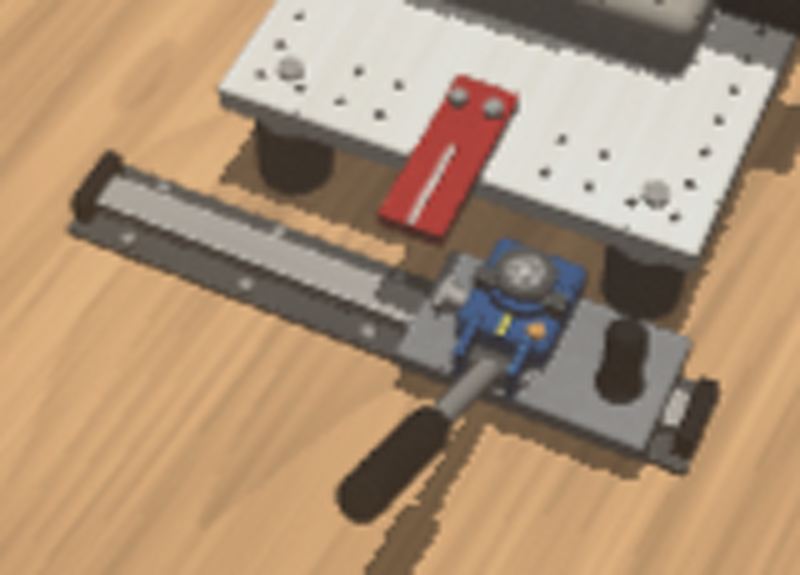

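View pics/t0z.png

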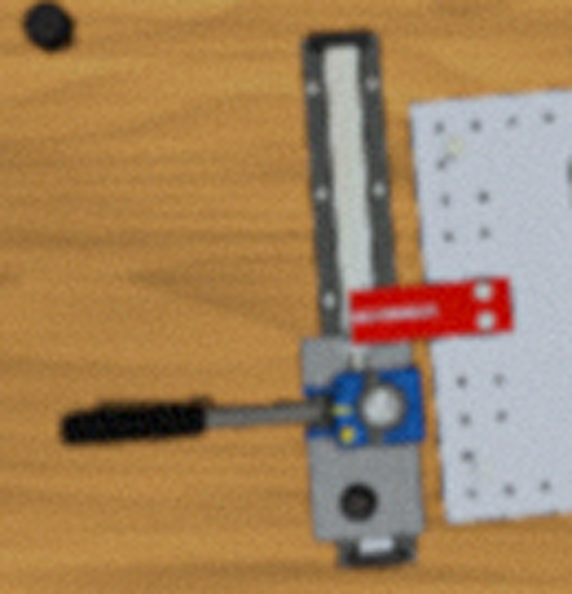

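Run:
```python
from h import *
np.set_printoptions(precision=4,suppress=True)
S=lambda x,y:(240+(x+.5)/5-.5,180+(y+.5)/5-.5)
T=lambda x,y:(240+(x+.5)/4.4-.5,130+(y+.5)/4.4-.5)
print('saddle',tri(S(522,270),T(382,406)))
print('knobtop',tri(S(628,329),T(357,501)))
print('griptip',tri(S(355,505),T(66,428)))
print('gripinner',tri(S(435,418),T(206,417)))
# colour masks
for n,o in(('side',S),('top',T)):
    im=cv2.imread(f'pics/{n}0.png'); hsv=cv2.cvtColor(im,cv2.COLOR_BGR2HSV)
    m=((hsv[:,:,0]<6)|(hsv[:,:,0]>172))&(hsv[:,:,1]>150)&(hsv[:,:,2]>80)
    k,l,st,c=cv2.connectedComponentsWithStats(m.astype(np.uint8)); 
    for i in range(1,k):
        if st[i,4]>60: print(n,st[i],c[i])
    # handle dims
# lug line
for n,a,b in(('side',S(452,146),S(412,223)),('top',T(437,311),T(353,316))):
    print(n,onplane(n,a,.102),onplane(n,b,.102))
print('side lug tip',onplane('side',S(380,215),.102),onplane('side',S(443,240),.102))
print('top lug tip',onplane('top',T(351,293),.102),onplane('top',T(353,344),.102))
print('lug tri', tri(S(380,215),T(351,293)),tri(S(443,240),T(353,344)))
# rail: end stops corners top
print('rail top', [onplane('top',T(*p),.026) for p in((308,36),(378,34),(338,566),(414,562))])
print('rail side far', [onplane('side',S(*p),.026) for p in((112,152),(80,190))],'near',[onplane('side',S(*p),.026) for p in((716,382),(690,460))])
```

```text
saddle (array([0.4886, 0.0229, 0.0737]), np.float64(0.005803498983216084))
knobtop (array([0.4192, 0.0385, 0.0867]), np.float64(0.0014124321575958395))
griptip (array([0.4691, 0.2365, 0.1527]), np.float64(0.004538217356832288))
gripinner (array([0.4773, 0.1459, 0.0979]), np.float64(0.0026773828692185806))
side [316 196  27  31 314] [329.1592 211.5605]
top [320 194  36  14 339] [337.0619 200.2832]
side [ 0.5581 -0.0139  0.102 ] [0.5502 0.0455 0.102 ]
top [ 0.5532 -0.016   0.102 ] [0.5487 0.043  0.102 ]
side lug tip [0.5682 0.0497 0.102 ] [0.5296 0.0471 0.102 ]
top lug tip [0.5649 0.0446 0.102 ] [0.529  0.0426 0.102 ]
lug tri (array([0.5674, 0.0459, 0.0979]), np.float64(0.0052108312387870994)) (array([0.5303, 0.0432, 0.0969]), np.float64(0.0024397705351102755))
rail top [array([0.7607, 0.082 , 0.026 ]), array([0.7629, 0.0297, 0.026 ]), array([0.3679, 0.0526, 0.026 ]), array([ 0.3718, -0.0033,  0.026 ])]
rail side far [array([0.7656, 0.0399, 0.026 ]), array([0.7649, 0.0742, 0.026 ])] near [array([0.3752, 0.0055, 0.026 ]), array([0.3665, 0.059 , 0.026 ])]
```

Run:
```python
from h import *
np.set_printoptions(precision=3,suppress=True)
def down(yaw,tilt=0): # jaw axis x at yaw
    return (R.from_euler('z',yaw)*R.from_euler('x',np.pi)*R.from_euler('y',tilt)).as_quat()
print(R.from_quat(manip.current_tcp_rot()).as_matrix())
for p in [(.28,-.586,.5),(.28,-.586,.6),(.4,-.3,.6),(.45,-.1,.6),(.38,.04,.6),(.38,.04,.4),(.38,.04,.2),(.38,.033,.07),(.395,.033,.07),(.45,.04,.07),(.54,.2,.2),(.54,.2,.07)]:
    for yaw in (.08,.08+np.pi/2,.08-np.pi/2,.08+np.pi):
        print(p,round(yaw,2),manip.solve_ik(p,down(yaw)))
```

```text
[[ 0.431 -0.902 -0.001]
 [-0.902 -0.431  0.002]
 [-0.002 -0.    -1.   ]]
(0.28, -0.586, 0.5) 0.08 [ 1.512  0.435 -0.7    1.092  0.278  1.703  0.977]
(0.28, -0.586, 0.5) 1.65 [ 1.665  0.518 -1.02   1.086  0.443  1.748  2.443]
(0.28, -0.586, 0.5) -1.49 [ 1.331  0.388 -0.388  1.1    0.144  1.679 -0.506]
(0.28, -0.586, 0.5) 3.22 [ 1.138  0.367 -0.084  1.108  0.03   1.668 -1.999]
(0.28, -0.586, 0.6) 0.08 [ 1.425  0.477 -0.692  0.802  0.32   1.944  0.99 ]
(0.28, -0.586, 0.6) 1.65 [ 1.535  0.538 -0.987  0.796  0.485  1.981  2.478]
(0.28, -0.586, 0.6) -1.49 [ 1.299  0.44  -0.418  0.808  0.185  1.921 -0.51 ]
(0.28, -0.586, 0.6) 3.22 [ 1.136  0.418 -0.099  0.817  0.043  1.908 -2.002]
(0.4, -0.3, 0.6) 0.08 [ 1.334  0.147 -0.88   1.221  0.117  1.825  0.568]
(0.4, -0.3, 0.6) 1.65 [ 1.479  0.186 -1.089  1.218  0.17   1.833  2.093]
(0.4, -0.3, 0.6) -1.49 [ 1.153  0.119 -0.65   1.226  0.074  1.82  -0.966]
(0.4, -0.3, 0.6) 3.22 [ 0.944  0.101 -0.403  1.232  0.041  1.817 -2.508]
(0.45, -0.1, 0.6) 0.08 [ 1.26   0.071 -1.169  1.299  0.068  1.815  0.188]
(0.45, -0.1, 0.6) 1.65 [ 1.273  0.074 -1.186  1.29
[... 1730 characters left out ...]
-0.788  2.144  0.531  0.713 -2.118]
(0.45, 0.04, 0.07) 3.22 [-1.036  0.672  1.132  2.19  -0.861  0.837 -2.405]
(0.54, 0.2, 0.2) 0.08 [ 0.374  0.59  -1.062  1.755  0.565  1.139 -0.785]
(0.54, 0.2, 0.2) 1.65 [ 0.484  0.746 -1.3    1.752  0.759  1.254  0.638]
(0.54, 0.2, 0.2) -1.49 [ 0.386  0.602 -1.084  1.755  0.582  1.147 -2.369]
(0.54, 0.2, 0.2) 3.22 [ 0.484  0.746 -1.3    1.752  0.759  1.254  2.209]
(0.54, 0.2, 0.07) 0.08 [ 0.187  0.68  -0.785  1.846  0.616  0.877 -0.819]
(0.54, 0.2, 0.07) 1.65 [ 0.169  0.669 -0.758  1.847  0.593  0.867  0.769]
(0.54, 0.2, 0.07) -1.49 [ 0.181  0.676 -0.775  1.846  0.608  0.874 -2.383]
(0.54, 0.2, 0.07) 3.22 [ 0.464  1.025 -1.307  1.838  1.079  1.211  2.013]
```

```bash
cat >> h.py <<'E'
YAW=.08; U=np.array([np.cos(YAW),np.sin(YAW),0]); V=np.array([-np.sin(YAW),np.cos(YAW),0])
DQ=(R.from_euler('z',YAW)*R.from_euler('x',np.pi)).as_quat()
def st():
    print('t %.2f'%manip.current_clock(),'p',np.round(manip.current_tool_pos(),4),'F',np.round(manip.current_force(),2),'q',np.round(manip.current_q(),2))
E
python3 - <<'E'
from h import *
manip.movej([1.136,-0.15,0.038,1.469,.006,1.823,-.1]); st()
manip.movej([-.222,-.15,.038,1.469,.006,1.823,-.103]); st()
effector.close(f_grip=20)
K=np.array([.4192,.0385,0])
p=K-.044*U
manip.servo_line(p+[0,0,.2],ori=DQ,vel=.2); st()
manip.servo_line(p+[0,0,.068],vel=.12); st()
print(manip.current_finger_gap())
s=snap('side','s1');t=snap('top','t1')
crop(s,240,180,160,115,5,'s1z'); crop(t,240,130,130,135,4.4,'t1z')
E
```

```text
t 1.80 p [ 0.1197 -0.3631  0.5986] F [ 0.09 -0.26 -0.64] q [ 1.14 -0.15  0.04  1.47  0.01  1.82 -0.1 ]
t 3.55 p [0.38   0.0389 0.5999] F [-0.81 -0.44 -0.13] q [-0.22 -0.15  0.04  1.47  0.01  1.82 -0.1 ]
t 7.14 p [0.3759 0.0351 0.2006] F [0.42 0.17 0.85] q [-0.21  0.01  0.05  2.22 -0.    0.91 -0.08]
t 8.39 p [0.3758 0.035  0.0684] F [-0.03 -0.44  0.83] q [-0.2   0.26  0.04  2.33 -0.02  0.54 -0.06]
0.0006500355969199739
```

```bash
sleep 1
```

```text
(no output)
```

View pics/s1z.png

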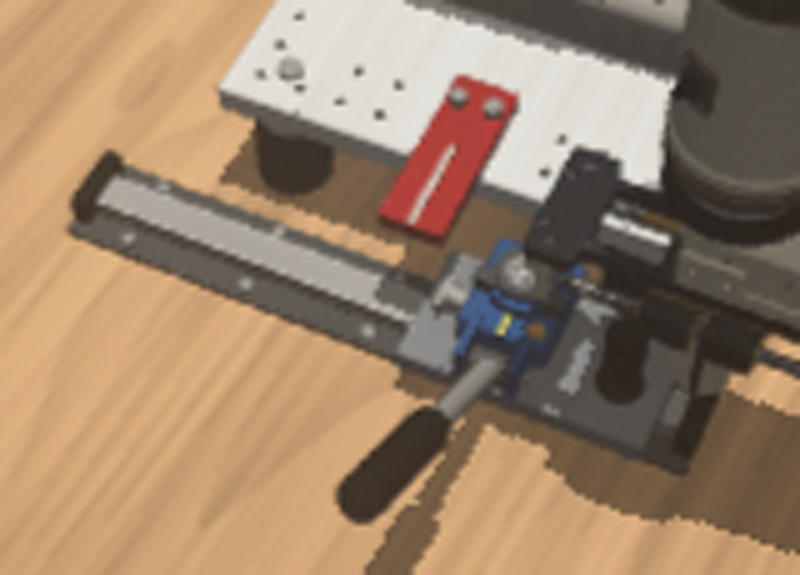

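The closed finger at zoom (705,330) stands just behind the knob at (625,350), with nothing touching yet. I'll push most of the way, then measure.

Run:
```python
from h import *
K=np.array([.4192,.0385,0.068])
for d in (-.036,-.032,-.028,-.02,.019):
    manip.servo_line(K+d*U,vel=.04); st()
s=snap('side','s2');t=snap('top','t2')
crop(s,240,180,160,115,5,'s2z'); crop(t,240,130,130,135,4.4,'t2z')
```

```text
t 8.84 p [0.3839 0.0357 0.0682] F [ 0.14  0.33 -0.18] q [-0.2   0.28  0.04  2.32 -0.02  0.55 -0.06]
t 9.09 p [0.3876 0.036  0.068 ] F [ 0.81 -0.37  0.29] q [-0.2   0.28  0.04  2.31 -0.02  0.55 -0.06]
t 9.34 p [0.3908 0.0362 0.0677] F [-1.32 -0.43 -0.49] q [-0.2   0.29  0.04  2.3  -0.02  0.56 -0.06]
t 9.69 p [0.3993 0.0369 0.0679] F [-1.89 -0.9  -2.47] q [-0.2   0.3   0.04  2.28 -0.02  0.56 -0.06]
t 10.82 p [0.4385 0.04   0.0681] F [-1.81  0.99 -1.85] q [-0.19  0.35  0.05  2.19 -0.03  0.6  -0.05]
```

View pics/s2z.png

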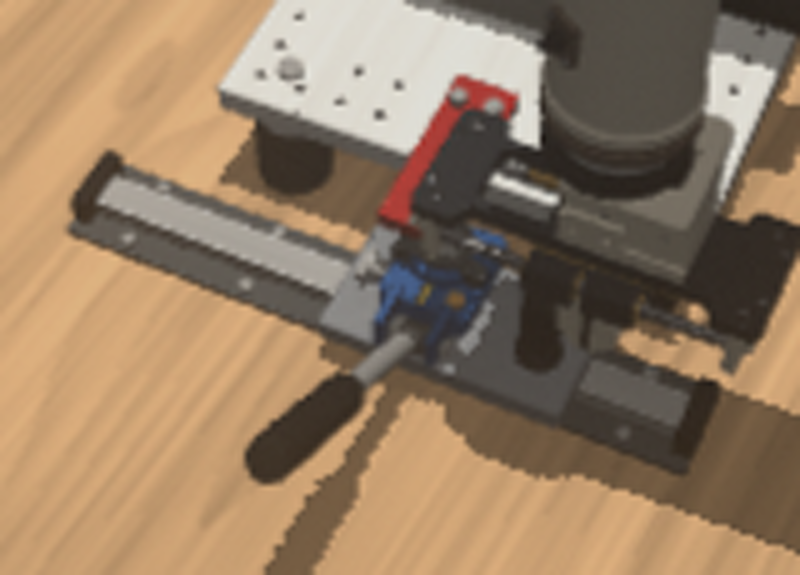

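View pics/t2z.png

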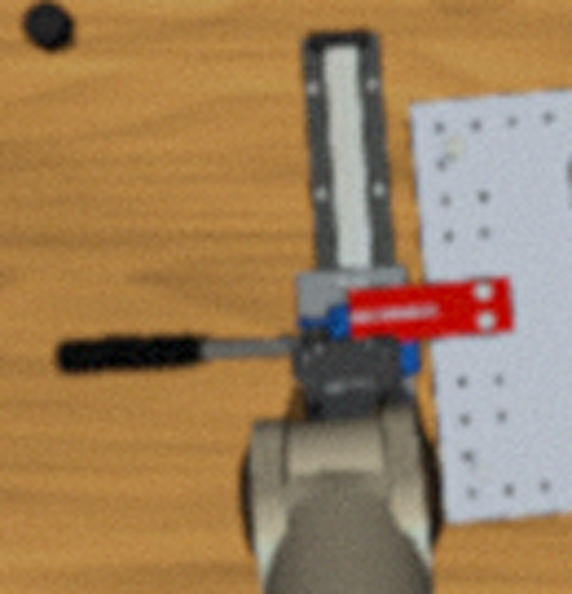

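Run:
```python
from h import *
np.set_printoptions(precision=4,suppress=True)
S=lambda x,y:(240+(x+.5)/5-.5,180+(y+.5)/5-.5)
T=lambda x,y:(240+(x+.5)/4.4-.5,130+(y+.5)/4.4-.5)
for n in('side','top'):
    im=cv2.imread(f'pics/{n}0.png'); hsv=cv2.cvtColor(im,cv2.COLOR_BGR2HSV)
    m=(((hsv[:,:,0]<8)|(hsv[:,:,0]>170))&(hsv[:,:,1]>120)&(hsv[:,:,2]>80)).astype(np.uint8)
    k,l,s,c=cv2.connectedComponentsWithStats(m); x,y,w,h=(300,180,70,60)
    best=[i for i in range(1,k) if s[i,4]>200][0]
    cnt=max(cv2.findContours((l==best).astype(np.uint8),0,cv2.CHAIN_APPROX_NONE)[0],key=len)[:,0]
    P=np.array([onplane(n,p,.102)[:2] for p in cnt]); r=cv2.minAreaRect((P*1000).astype(np.float32)); print(n,'lug',r)
    bx=cv2.boxPoints(r)/1000; print(bx@np.array([U[:2],V[:2]]).T)
    # yellow
    for f in(0,2):
        im=cv2.imread('pics/%s%d.png'%(n[0] if f else n,f)); hsv=cv2.cvtColor(im,cv2.COLOR_BGR2HSV).astype(int)
        m=((abs(hsv[:,:,0]-28)<5)&(hsv[:,:,1]>140)&(hsv[:,:,2]>130)).astype(np.uint8)
        m[:180]=0;m[270:]=0;m[:,:300]=0;m[:,360:]=0
        k,l,s,c=cv2.connectedComponentsWithStats(m)
        for i in range(1,k):
            p=onplane(n,c[i],.058); print(n,f,'yellow',s[i],c[i],p,p@U,p@V)
p=onplane('side',S(522,270),.0745);print('sad side',p@U,p@V)
p=onplane('top',T(382,406),.0745);print('sad top',p@U,p@V)
im=cv2.imread('pics/side0.png')[:,:,::-1];crop(im,322,222,45,40,14,'s0y')
im=cv2.imread('pics/top0.png')[:,:,::-1];crop(im,300,185,60,60,10,'t0y')
im=cv2.imread('pics/s2.png')[:,:,::-1];crop(im,302,212,45,40,14,'s2y')
```

```text
side lug ((556.6563110351562, -7.628192901611328), (40.541099548339844, 114.77014923095703), 6.603631973266602)
[[ 0.532   0.0045]
 [ 0.536  -0.1102]
 [ 0.5765 -0.1087]
 [ 0.5725  0.006 ]]
top lug ((553.3678588867188, -11.538955688476562), (40.70801544189453, 109.82832336425781), 3.4150478839874268)
[[ 0.5314 -0.0004]
 [ 0.5292 -0.1102]
 [ 0.5699 -0.111 ]
 [ 0.5721 -0.0012]]
top 0 yellow [318 228   1   1   1] [318. 228.] [0.4662 0.0484 0.058 ] 0.46854759263040696 0.010947590962094848
sad side 0.49146827777732544 -0.014696525085094995
sad top 0.48616856402679837 -0.01713066100329109
```

View pics/s0y.png

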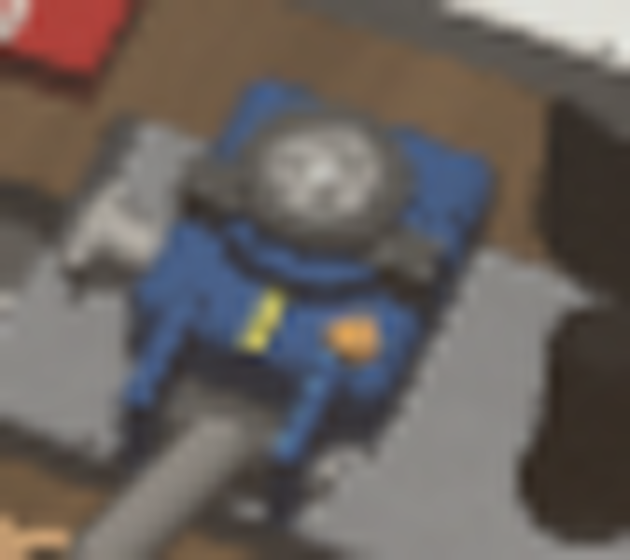

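View pics/t0y.png

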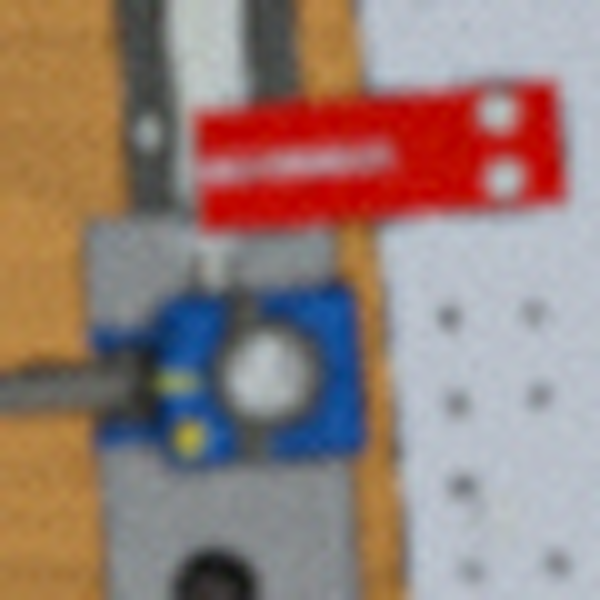

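View pics/s2y.png

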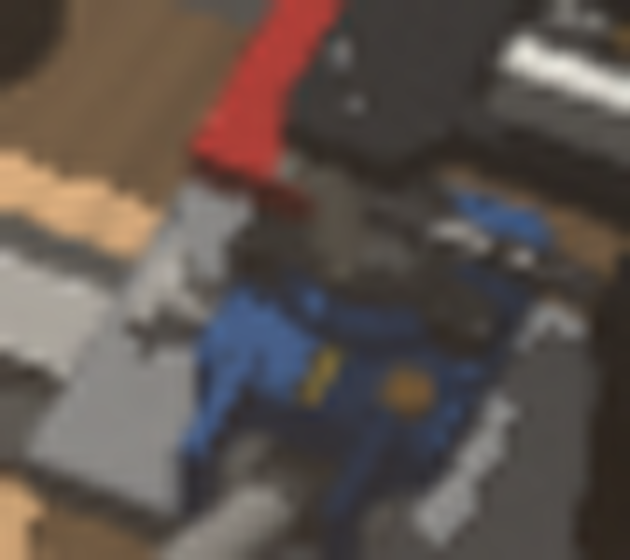

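Run:
```python
from h import *
np.set_printoptions(precision=4,suppress=True)
z=lambda x0,y0,s:(lambda x,y:(x0+(x+.5)/s-.5,y0+(y+.5)/s-.5))
a=z(322,222,14);b=z(300,185,10);c=z(302,212,14)
for nm,n,uv,h in(('sad','side',a(325,180),.0745),('sad','top',b(267,376),.0745),('yel','side',a(262,320),.058),('yel','top',b(178,382),.058),('yel2','side',c(320,375),.058)):
    p=onplane(n,uv,h);print(nm,n,p@U,p@V)
print(tri(a(325,180),b(267,376)),tri(a(262,320),b(178,382)))
# carriage far edge corners before/after, z .036, top zoom
T=lambda x,y:(240+(x+.5)/4.4-.5,130+(y+.5)/4.4-.5)
for p in((302,340),(298,273),(206,417),(200,349),(66,428),(62,356)): 
    h=.036 if p[0]>250 else .098 if p[0]>150 else .155
    print(p,onplane('top',T(*p),h)@U)
```

```text
sad side 0.48850529353125777 -0.013092710843250841
sad top 0.485378912280454 -0.01650829279482915
yel side 0.4902060407459791 0.012466520054032398
yel top 0.48530147447769895 0.011965025785002692
yel2 side 0.5386765441007253 0.012915326714275553
(array([0.487 , 0.0232, 0.0715]), np.float64(0.004062273609574559)) (array([0.485 , 0.0516, 0.0595]), np.float64(0.0047964593581787925))
(302, 340) 0.5382621062246237
(298, 273) 0.587624830097906
(206, 417) 0.4861441611810637
(200, 349) 0.5341987485789356
(66, 428) 0.48437619749163774
(62, 356) 0.5333176397223718
```

Run:
```python
from h import *
K=np.array([.4192,.0385,0.068])
manip.servo_line(K+.035*U,vel=.03); st()
manip.servo_line(K+.0*U,vel=.1)
manip.servo_line(K+.0*U+[0,0,.08],vel=.2)
P=K+.065*U+.20*V; P[2]=.22
manip.servo_line(P,vel=.25); st()
s=snap('side','s3');t=snap('top','t3')
crop(s,300,190,60,60,10,'s3y'); crop(t,300,170,60,60,10,'t3y')
```

```text
t 11.60 p [0.4547 0.0413 0.0681] F [-1.43  1.56 -0.77] q [-0.19  0.37  0.05  2.16 -0.03  0.61 -0.04]
t 13.69 p [0.4673 0.2411 0.2187] F [-0.38 -1.47 -0.62] q [-0.47  0.26 -0.07  1.88  0.02  1.01 -0.47]
```

View pics/s3y.png

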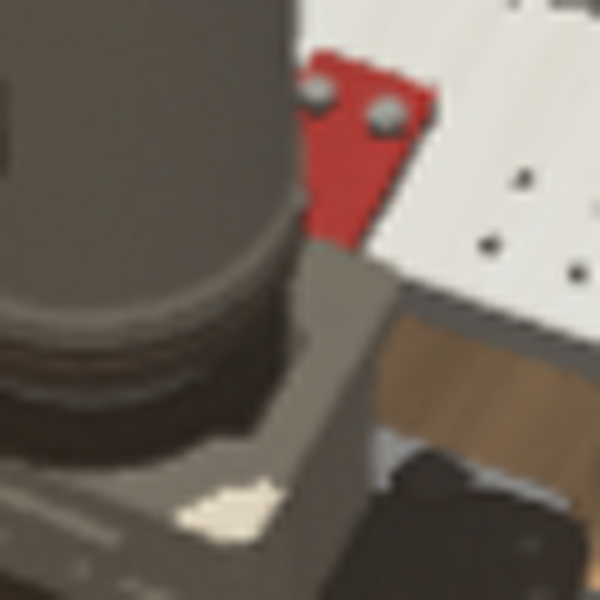

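View pics/t3y.png

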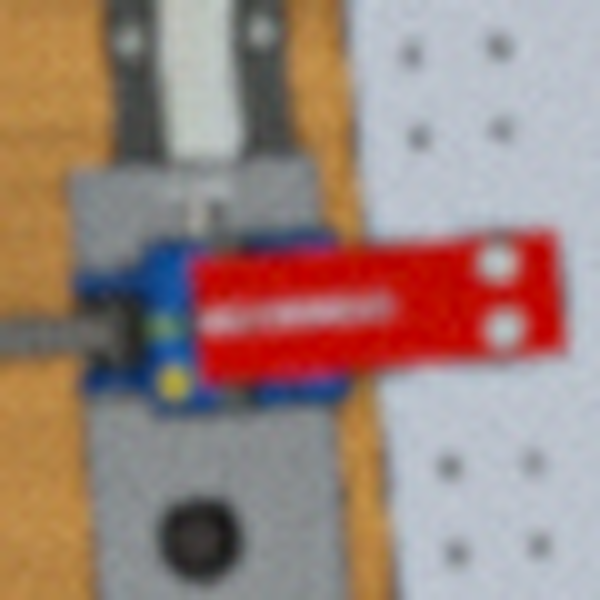

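Run:
```python
from h import *
a=lambda x,y:(300+(x+.5)/10-.5,170+(y+.5)/10-.5)
for p,h in(((162,327),.058),((193,260),.102),((207,384),.102),((200,322),.102),((201,540),.088),((315,158),.036),((75,175),.036)):
    q=onplane('top',a(*p),h); print(p,q@U,q@V)
manip.servo_line([.36,.2,.28],vel=.25); st()
s=snap('side','s4')
crop(s,300,190,60,60,10,'s4y'); crop(s,220,120,200,150,4,'s4z')
```

```text
(162, 327) 0.5506738318597048 0.012977965645145598
(193, 260) 0.5687575272917563 0.0008888017599201839
(207, 384) 0.5302049480713081 -0.0010283976700954378
(200, 322) 0.5494675945189332 -7.098561638493178e-05
(201, 540) 0.48230124123224505 0.004154872716939671
(315, 158) 0.6031304036925121 -0.03921049084507397
(75, 175) 0.6026071066631042 0.038649440295289265
t 14.47 p [0.3608 0.1999 0.2802] F [-0.09  0.39 -0.8 ] q [-0.48 -0.02 -0.09  2.05 -0.    1.11 -0.49]
```

View pics/s4z.png

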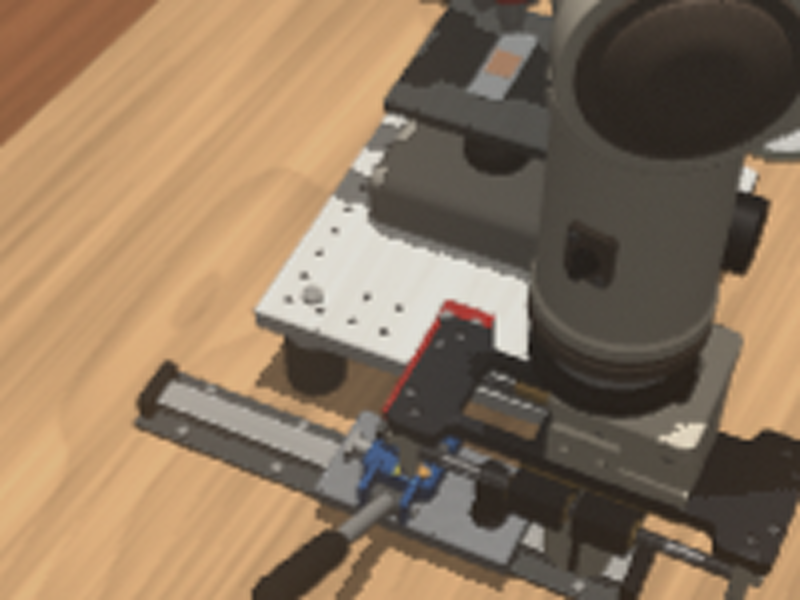

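View pics/s4y.png

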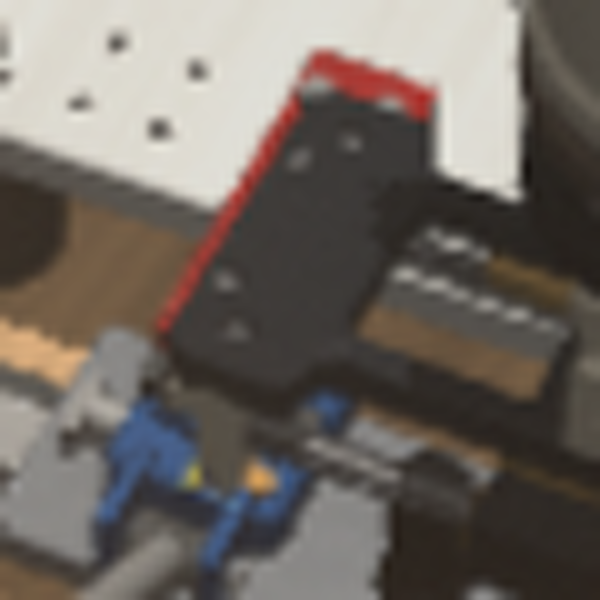

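Top view: the yellow line (316,202.5), projected, lies at u≈0.5507 and the lug's middle at 0.5495–0.5517, so it is centred within about 1–2 mm. In the side view the arm hides the lug's middle, so that view can't confirm it. Next is the first stroke, with force readings.

```bash
cat >> h.py <<'E'
def W(u,v,z): return u*U+v*V+np.array([0,0,z])
US=.5508; H=.0295
def con(th,L=.165,up=0):
    v=H+L*np.cos(th)-.012*np.sin(th)-.0095; z=.04+L*np.sin(th)+.012*np.cos(th)
    return W(US,v,z+up)
E
python3 - <<'E'
from h import *
manip.servo_line(con(.6,up=.06),ori=DQ,vel=.25); st()
manip.servo_line(con(.6,up=.006),vel=.15); st()
manip.servo_line(con(.35),vel=.12); st()
manip.servo_line(con(.15),vel=.12); st()
for d in(.004,-.001,-.005):
    manip.servo_line(con(.1,up=d),vel=.06); st()
s=snap('side','s5');t=snap('top','t5')
crop(s,220,160,180,130,4.4,'s5z');crop(t,240,130,130,135,4.4,'t5z')
E
```

```text
t 15.44 p [0.5362 0.1932 0.2025] F [ 1.11 -0.58  0.11] q [-0.38  0.35 -0.01  1.79  0.    1.   -0.32]
t 15.95 p [0.5369 0.1933 0.1499] F [-0.55 -0.46  0.64] q [-0.38  0.41 -0.01  1.84  0.01  0.89 -0.32]
t 16.48 p [0.538  0.2159 0.1098] F [ 0.83 -0.34  5.65] q [-0.41  0.48 -0.02  1.84  0.01  0.81 -0.36]
t 16.91 p [0.5376 0.2264 0.0788] F [0.54 0.14 7.99] q [-0.43  0.53 -0.02  1.85  0.01  0.76 -0.38]
t 17.16 p [0.5375 0.2272 0.0751] F [ 0.08 -2.94 10.29] q [-0.43  0.54 -0.02  1.85  0.01  0.75 -0.38]
t 17.41 p [0.5375 0.2281 0.0702] F [-0.14 -0.17 10.07] q [-0.43  0.54 -0.02  1.85  0.01  0.74 -0.38]
t 17.66 p [0.5376 0.2286 0.0673] F [-3.55 -0.86 17.12] q [-0.43  0.55 -0.02  1.85  0.01  0.73 -0.38]
```

View pics/s5z.png

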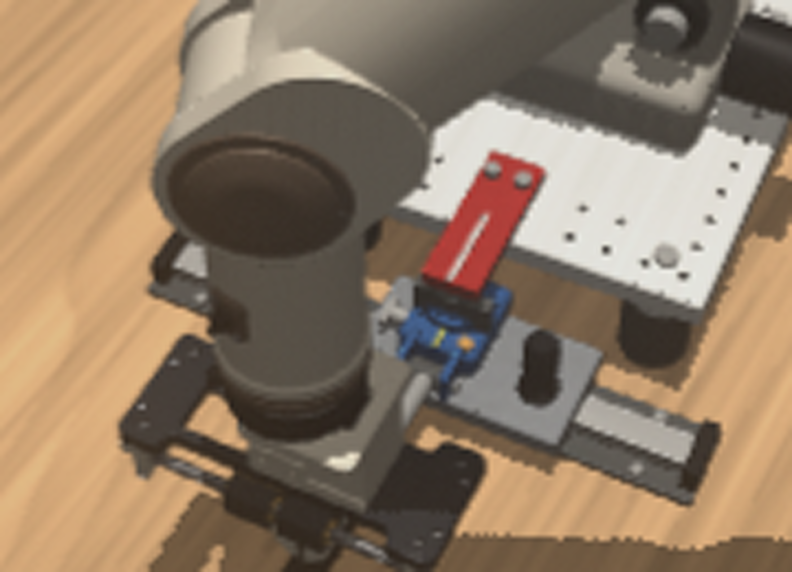

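View pics/t5z.png

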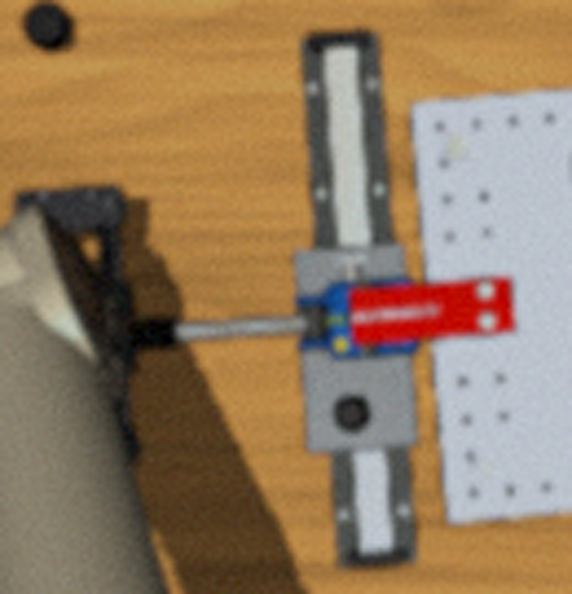

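Handle is down on its stop (force rose to 17 N). The side view now shows the yellow line (zoom 440,338) and the lug tip (424–478, 272–292). I'll recheck the centring from it.

Run:
```python
from h import *
im=cv2.imread('pics/s5.png')[:,:,::-1];crop(im,300,190,50,60,10,'s5y')
im=cv2.imread('pics/t5.png')[:,:,::-1];crop(im,300,170,60,60,10,'t5y')
for n,f in(('side','side0'),('side','s5'),('top','top0'),('top','t5')):
    im=cv2.imread(f'pics/{f}.png'); hsv=cv2.cvtColor(im,cv2.COLOR_BGR2HSV)
    m=(((hsv[:,:,0]<8)|(hsv[:,:,0]>170))&(hsv[:,:,1]>120)&(hsv[:,:,2]>80)).astype(np.uint8)
    m[:180]=0;m[270:]=0;m[:,:300]=0;m[:,370:]=0
    k,l,s,c=cv2.connectedComponentsWithStats(m);b=1+np.argmax(s[1:,4]);print(f,s[b],c[b])
```

```text
side0 [316 195  27  33 365] [329.03013699 211.68219178]
s5 [316 195  27  32 369] [329.20596206 210.88346883]
top0 [320 193  36  15 376] [337.14095745 200.24468085]
t5 [320 193  37  16 382] [337.14136126 200.18062827]
```

View pics/s5y.png

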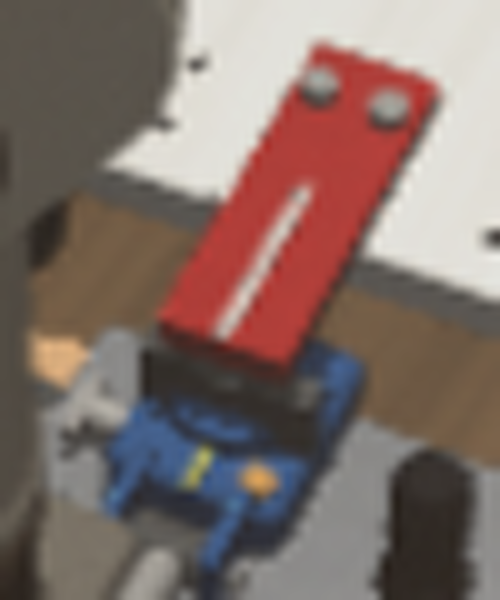

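View pics/t5y.png

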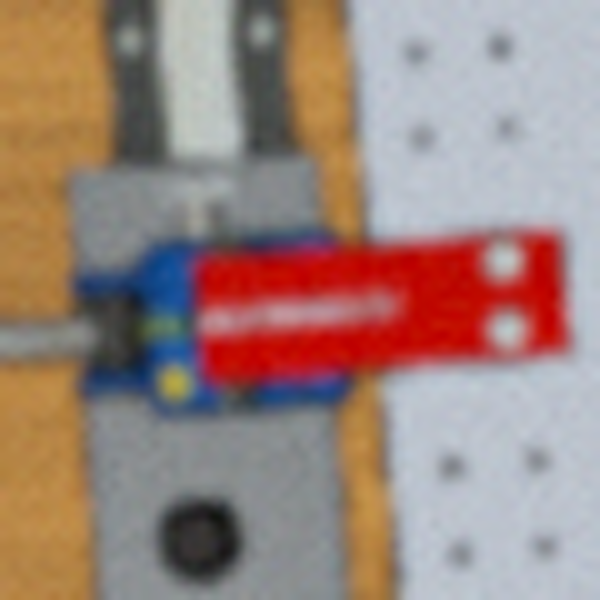

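Run:
```python
from h import *
a=lambda x,y:(300+(x+.5)/10-.5,190+(y+.5)/10-.5); b=lambda x,y:(300+(x+.5)/10-.5,170+(y+.5)/10-.5)
for nm,n,uv,h in(('yel','side',a(197,468),.058),('lugL','side',a(160,318),.105),('lugR','side',a(290,368),.105),('white','side',a(222,332),.105),('white2','side',a(307,190),.105),('yel','top',b(162,327),.058),('lugmid','top',b(200,321),.105),('white','top',b(205,322),.105),('white2','top',b(398,305),.105)):
    p=onplane(n,uv,h);print(nm,n,'u %.4f v %.4f'%(p@U,p@V))
```

```text
yel side u 0.5547 v 0.0131
lugL side u 0.5714 v 0.0023
lugR side u 0.5318 v 0.0025
white side u 0.5538 v -0.0007
white2 side u 0.5539 v -0.0573
yel top u 0.5507 v 0.0130
lugmid top u 0.5496 v -0.0002
white top u 0.5492 v -0.0017
white2 top u 0.5507 v -0.0614
```

Run:
```python
from h import *
for d in(-.008,-.011):
    manip.servo_line(con(.1,up=d),vel=.06); manip.sleep(.15); st()
def up():
    manip.servo_line(con(.35,up=.002),vel=.15); manip.servo_line(con(.6,up=.010),vel=.15); st(); manip.sleep(.3)
def dn():
    manip.servo_line(con(.35),vel=.12); st(); manip.servo_line(con(.1,up=-.009),vel=.12); manip.sleep(.2); st()
up()
t=snap('top','t6'); s=snap('side','s6'); crop(t,240,130,130,135,4.4,'t6z')
dn()
s=snap('side','s7');t=snap('top','t7')
crop(s,220,160,180,130,4.4,'s7z');crop(t,240,130,130,135,4.4,'t7z')
```

```text
t 18.16 p [0.5381 0.2288 0.0662] F [-6.66 -2.75 30.79] q [-0.43  0.55 -0.02  1.85  0.01  0.73 -0.38]
t 18.56 p [0.5401 0.2291 0.0653] F [-6.96 -4.51 41.55] q [-0.43  0.55 -0.02  1.85  0.01  0.73 -0.38]
t 19.54 p [0.5366 0.1932 0.1523] F [-0.43 -0.1   0.17] q [-0.38  0.41 -0.01  1.83  0.01  0.9  -0.32]
t 20.51 p [0.5372 0.215  0.1087] F [ 0.86 -1.47  8.92] q [-0.41  0.48 -0.02  1.84  0.01  0.81 -0.36]
t 21.27 p [0.54   0.2279 0.0656] F [-3.98 -4.43 38.06] q [-0.43  0.55 -0.02  1.85  0.02  0.73 -0.38]
```

View pics/t6z.png

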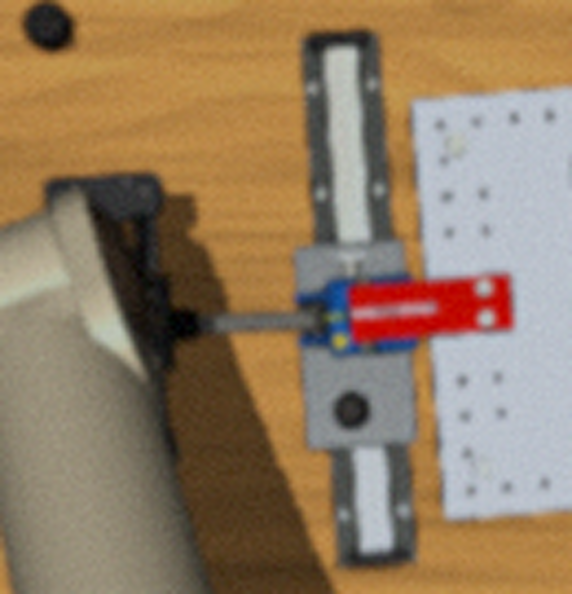

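View pics/s7z.png

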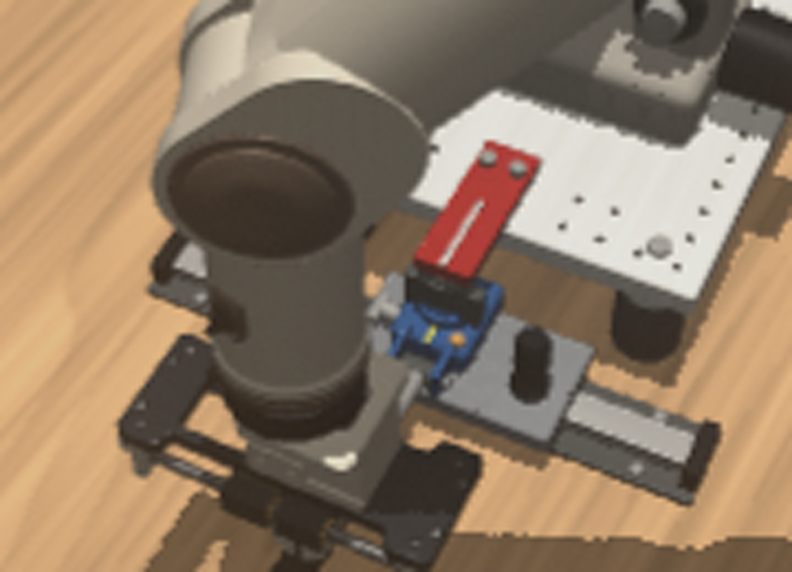

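Run:
```python
from h import *
for f in('s6','s7'):
    im=cv2.imread(f'pics/{f}.png')[:,:,::-1];crop(im,295,190,50,60,10,f+'y')
for f in('t6','t7'):
    im=cv2.imread(f'pics/{f}.png')[:,:,::-1];crop(im,300,170,60,60,10,f+'y')
import cv2
a=cv2.imread('pics/s7y.png');b=cv2.imread('pics/t7y.png')[:600];c=np.hstack([a,b]);cv2.imwrite('pics/c7.png',cv2.resize(c,None,fx=.72,fy=.72))
```

```text
(no output)
```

View pics/s7y.png

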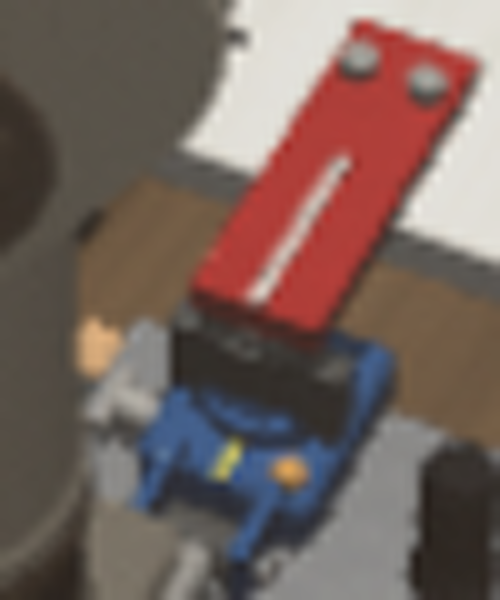

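View pics/t7y.png

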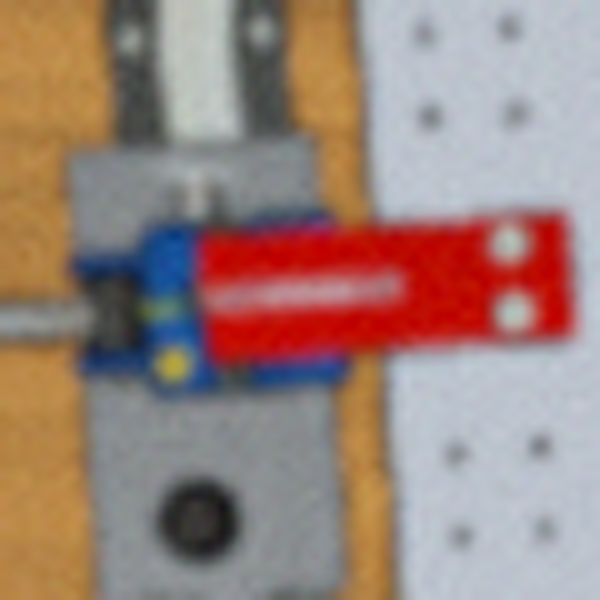

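```bash
python3 - <<'E'
from h import *
a=lambda x,y:(295+(x+.5)/10-.5,190+(y+.5)/10-.5); b=lambda x,y:(300+(x+.5)/10-.5,170+(y+.5)/10-.5)
print('lug tip L,R tri',tri(a(192,283),b(200,236)),tri(a(320,333),b(213,364)))
for nm,n,uv,h in(('yel','side',a(229,458),.058),('lugL','side',a(192,283),.111),('lugR','side',a(320,333),.111),('yel','top',b(162,310),.058),('lugmid','top',b(206,300),.111),('lug root','top',b(572,272),.105),('knob','top',b(200,520),.088)):
    p=onplane(n,uv,h);print(nm,n,'u %.4f v %.4f'%(p@U,p@V))
st()
E
python3 - <<'E'
import cv2,numpy as np
import sys; sys.path.insert(0,'.')
o=[]
for f in('top0','t7'):
    im=cv2.imread(f'pics/{f}.png'); o.append(cv2.resize(im[110:270,300:460],None,fx=2.4,fy=2.4,interpolation=cv2.INTER_CUBIC))
cv2.imwrite('pics/cmp.png',np.hstack(o))
E
```

```text
lug tip L,R tri (array([0.57511391, 0.04476205, 0.11313506]), np.float64(0.003275342921974648)) (array([0.53642579, 0.04032694, 0.11086017]), np.float64(0.0042834091233228695))
yel side u 0.5607 v 0.0121
lugL side u 0.5792 v -0.0023
lugR side u 0.5399 v -0.0019
yel top u 0.5561 v 0.0126
lugmid top u 0.5557 v -0.0025
lug root top u 0.5574 v -0.1156
knob top u 0.4885 v 0.0041
t 21.38 p [0.5399 0.2279 0.0656] F [-4.84 -4.27 37.94] q [-0.43  0.55 -0.02  1.85  0.02  0.73 -0.38]
```

View pics/cmp.png

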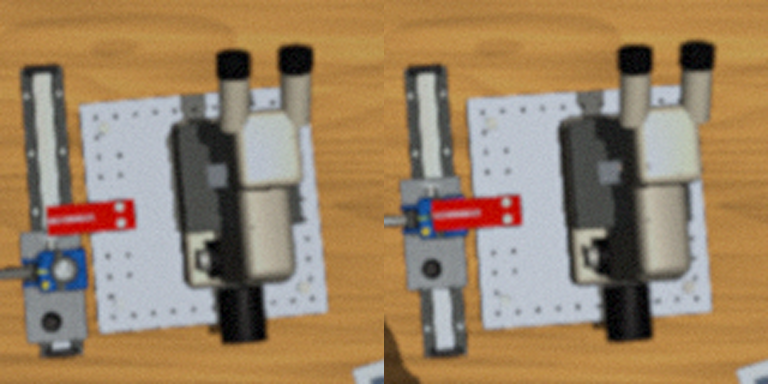

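The jack slipped about 6 mm along the rail when I pressed with 40 N, because the arm yields sideways under load. The lug went with it, so the saddle is still centred within about 1 mm. For the next stroke I'll press more gently and correct for the sideways yield.

Run:
```python
from h import *
c=lambda th,up=0,du=0: con(th,up=up)+(du+.001)*U
manip.servo_line(c(.1,up=.004),vel=.1)
manip.servo_line(c(.35,up=.002),vel=.15); manip.servo_line(c(.6,up=.010),vel=.15); manip.sleep(.35); st()
t=snap('top','t8'); s=snap('side','s8')
manip.servo_line(c(.35,du=-.001),vel=.12); st()
manip.servo_line(c(.15,du=-.002),vel=.12); st()
for u,du in((0,-.003),(-.003,-.0035),(-.005,-.004)):
    manip.servo_line(c(.1,up=u,du=du),vel=.06); manip.sleep(.1);st()
s=snap('side','s9');t=snap('top','t9')
crop(s,295,190,50,60,10,'s9y');crop(t,300,170,60,60,10,'t9y')
crop(s,220,160,180,130,4.4,'s9z')
```

```text
t 22.89 p [0.5376 0.1933 0.1524] F [-0.37  0.43  0.3 ] q [-0.38  0.41 -0.01  1.83  0.01  0.9  -0.32]
t 23.56 p [0.5367 0.2146 0.1085] F [-0.32 -2.44  8.5 ] q [-0.41  0.48 -0.02  1.84  0.01  0.81 -0.36]
t 23.98 p [0.5346 0.2253 0.077 ] F [-0.59 -1.12  9.15] q [-0.43  0.53 -0.02  1.85  0.01  0.76 -0.38]
t 24.38 p [0.5337 0.2268 0.0695] F [-0.9  -1.61 10.36] q [-0.43  0.54 -0.02  1.86  0.02  0.74 -0.38]
t 24.73 p [0.5335 0.2272 0.0668] F [-0.29 -1.52 10.61] q [-0.43  0.54 -0.02  1.86  0.02  0.73 -0.38]
t 25.07 p [0.5336 0.2273 0.0659] F [-2.73 -1.28 17.73] q [-0.43  0.55 -0.02  1.86  0.02  0.73 -0.38]
```

View pics/s9y.png

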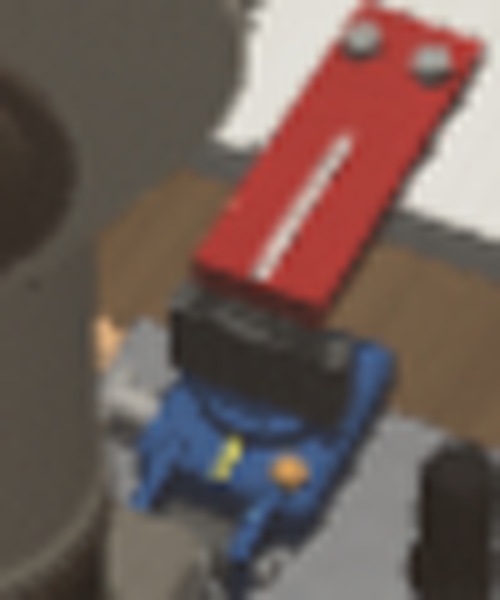

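View pics/t9y.png

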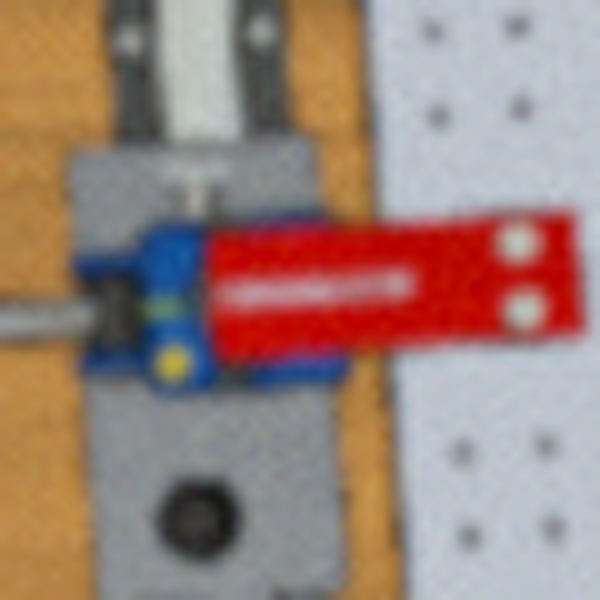

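View pics/s9z.png

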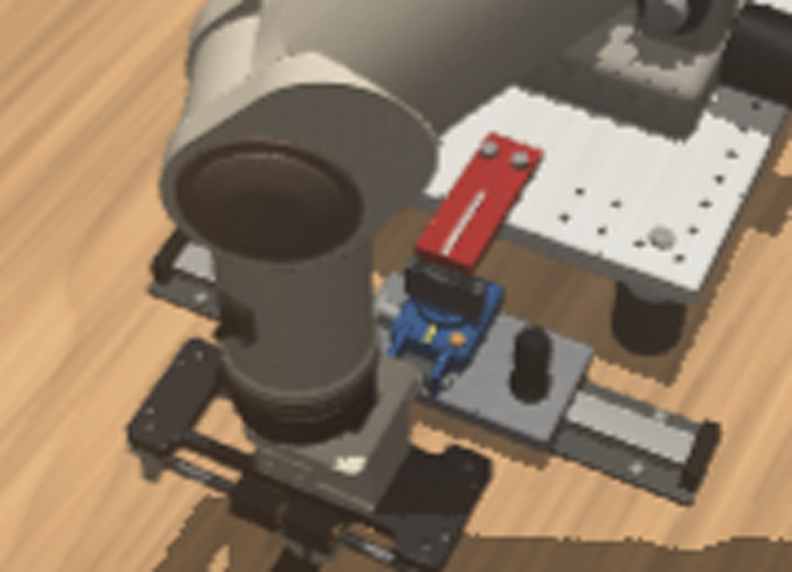

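Run:
```python
from h import *
np.set_printoptions(precision=4,suppress=True)
a0=lambda x,y:(300+(x+.5)/10-.5,190+(y+.5)/10-.5)
a=lambda x,y:(295+(x+.5)/10-.5,190+(y+.5)/10-.5); b=lambda x,y:(300+(x+.5)/10-.5,170+(y+.5)/10-.5)
print(tri(a(193,266),b(208,234)),tri(a(322,313),b(222,360)))
# bolt heads on the lug: start(s5~+3mm) vs now
print('bolts s5',tri(a0(320,85),b(503,262)),tri(a0(388,105),b(508,330)))
print('bolts s7',tri(a(358,60),b(511,243)),tri(a(427,83),b(516,313)))
print('bolts s9',tri(a(362,39),b(519,242)),tri(a(431,64),b(525,311)))
# start images
A=lambda x,y:(240+(x+.5)/5-.5,180+(y+.5)/5-.5);B=lambda x,y:(300+(x+.5)/10-.5,185+(y+.5)/10-.5)
print('bolts 0',tri(A(459,95),B(498,111)),tri(A(494,107),B(505,180)))
for nm,n,uv,h in(('yel','side',a(229,458),.058),('lugL','side',a(193,266),.121),('lugR','side',a(322,313),.121),('yel','top',b(162,308),.058),('lugmid','top',b(215,296),.119),('root','top',b(580,271),.11)):
    p=onplane(n,uv,h);print(nm,n,'u %.4f v %.4f'%(p@U,p@V))
t0=cv2.imread('pics/side0.png')[:,:,::-1];t9=cv2.imread('pics/s9.png')[:,:,::-1]
cv2.imwrite('pics/foot.png',cv2.resize(np.hstack([t0[210:260,345:395],t9[210:260,345:395]])[:,:,::-1],None,fx=8,fy=8,interpolation=cv2.INTER_CUBIC))
```

```text
(array([0.5758, 0.0424, 0.1176]), np.float64(0.003952045204390102)) (array([0.5375, 0.0375, 0.1159]), np.float64(0.004275526386215912))
bolts s5 (array([ 0.5696, -0.0483,  0.1076]), np.float64(0.004707639501744004)) (array([ 0.5485, -0.0501,  0.1093]), np.float64(0.0044308897657110765))
bolts s7 (array([ 0.5751, -0.0505,  0.1133]), np.float64(0.0045187764678979005)) (array([ 0.5535, -0.0523,  0.1138]), np.float64(0.004367466484491656))
bolts s9 (array([ 0.575 , -0.0526,  0.1204]), np.float64(0.004671148587519711)) (array([ 0.5539, -0.0548,  0.1194]), np.float64(0.004282701704159657))
bolts 0 (array([ 0.5697, -0.0469,  0.1066]), np.float64(0.004079453126004771)) (array([ 0.5483, -0.0495,  0.1059]), np.float64(0.0036603876090760207))
yel side u 0.5607 v 0.0121
lugL side u 0.5780 v -0.0007
lugR side u 0.5392 v -0.0012
yel top u 0.5567 v 0.0126
lugmid top u 0.5563 v -0.0055
root top u 0.5573 v -0.1178
```

View pics/foot.png

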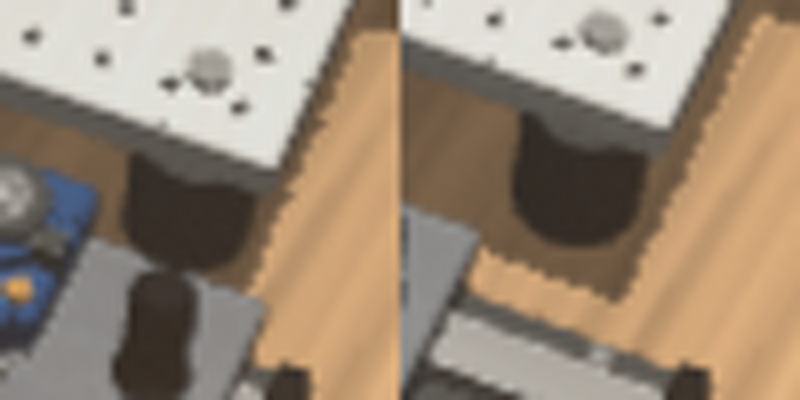

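Run:
```python
from h import *
c=lambda th,up=0,du=0: con(th,up=up)+(du+.001)*U
manip.servo_line(c(.1,up=-.0068,du=-.0055),vel=.06); manip.sleep(.3); st()
manip.sleep(.5); st()
s=snap('side','s10');t=snap('top','t10')
crop(s,220,160,180,130,4.4,'s10z');crop(t,300,170,60,60,10,'t10y')
```

```text
t 25.73 p [0.5337 0.2274 0.0654] F [-1.67 -3.44 23.84] q [-0.43  0.54 -0.02  1.86  0.02  0.73 -0.38]
t 26.23 p [0.5336 0.2274 0.0653] F [-1.96 -2.45 23.64] q [-0.43  0.54 -0.02  1.86  0.02  0.73 -0.38]
```

View pics/t10y.png

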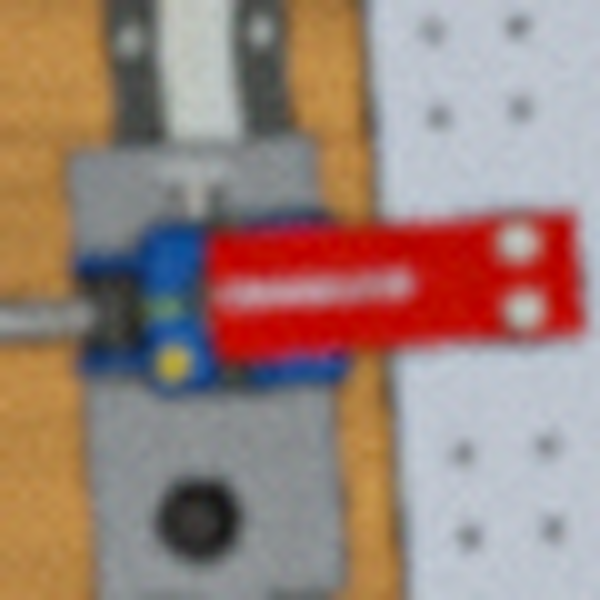

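View pics/s10z.png

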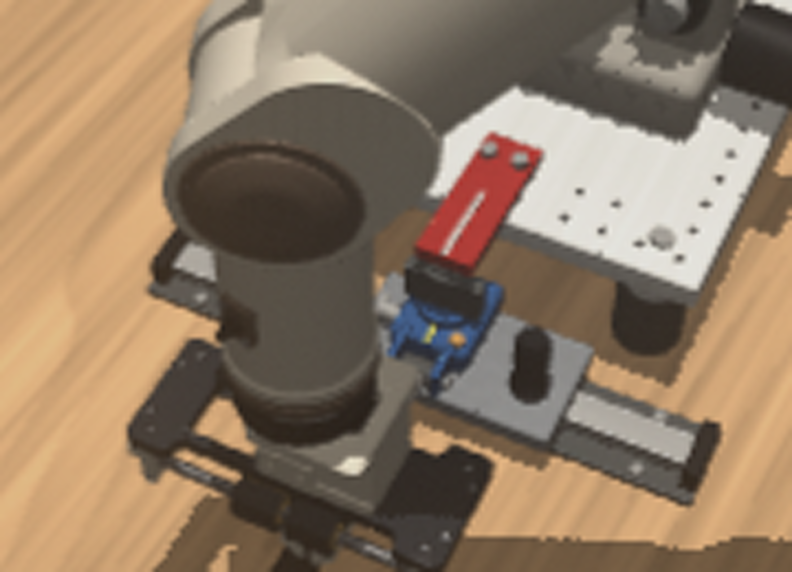

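The carriage knob is unchanged at zoom (200,518), the plate is up, and the handle is steady on its stop at 24 N. I'm handing in.

Run:
```python
from h import *
st(); manip.hand_in(); st()
```

```text
t 26.32 p [0.5337 0.2274 0.0654] F [-1.49 -2.52 23.21] q [-0.43  0.54 -0.02  1.86  0.02  0.73 -0.38]
the job is handed in; nothing more can be done
the job is handed in; nothing more can be done
```

The plate is raised and the job is handed in at 26.3 s, with the arm still holding the handle down on its stop at about 23 N. I slid the jack about 65 mm by its knob until the saddle was under the lift pad, then pumped three full strokes, letting the handle come fully up between them.

**Checks that passed**
- **Centring:** along the rail, the yellow line is within about 1 mm of the lug's middle in the top view and about 2 mm in the side view. The two views disagree by 3–4 mm on absolute position, so I compared the two marks within each view only.
- **Lift:** measured from both views, the lug's bolts rose about 13.5 mm and the lug tip about 19 mm. That puts the jack-side feet roughly 14 mm clear of the bench.
- **Feet:** in the side view the near foot has visibly risen. The arm hides the far foot, so its clearance is inferred from the plate tipping as one piece.

**What went wrong:** I pressed too hard at the end of the first stroke and on the second, about 40 N. The arm gave way sideways and slid the jack about 6 mm along its rail, and the lug moved with it. The saddle stayed centred, but the microscope shifted a few millimetres on its pivot feet. I pressed more gently and corrected for the sideways give on the third stroke, and the jack did not move again.

I never touched the microscope or its plate with the robot. I did not see any of the loose items move, though I did not measure their positions afterwards.

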